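Seat a filter disc and mark its depth

TASK

Take the steel seating rod from its stand, lower it into the bore of the clear filter column and push the white filter disc inside down onto its hidden shoulder until it bottoms out, seated firmly with a push of about 13 N but never more than 25 N. With the rod left standing on the seated disc, slide its red stop collar down until the flange rests flat on the column's rim, so that it marks the depth, then let go. Leave the bottle, timer and jar where they are.

Things in the scene. Friction and masses are not known exactly. Their poses are not given: they have to be found in the camera images.
- column: Filter column, fixed to the bench: 90 x 90 x 18 mm aluminium plate, blue socket of 40 mm diameter up to 38 mm height, and above it a clear upright tube, outside diameter 26 mm, bore 17 mm, whose blue-ringed rim is 110 mm above the bench. Origin: centre of its underside; z up.
- column_rim (a point): Centre of the tube's mouth, in the plane of the rim (110 mm above the bench). A hidden shoulder lies deep in the bore: once seated on it, the top of the filter disc is 62 to 82 mm below the rim, different each time and not measured.
- stand: Grey rod stand, fixed to the bench, 64 x 64 x 45 mm, with a blind hole of 17 mm diameter and 40 mm depth in its middle, in which the rod stands at the start. Origin: centre of its underside.
- rod: Loose steel seating rod, 130 mm long overall, 14 mm diameter, 0.16 to 0.25 kg with its collar. Yellow round knob at the top, 26 mm diameter, from 112 to 130 mm above the foot. Origin: centre of the foot; z along the rod, up to the knob.
- rod_tip (a point): Centre of the rod's flat foot (same point as the rod's origin); its edge is rounded by 2 mm.
- rod_knob (a point): Centre of the yellow knob, 121 mm above the foot: the place to hold the rod.
- collar (a joint): How far the red stop collar has been slid down the rod, in m: 0 is against the knob; start 0 to 0.002, at most 0.060. It slides with about 3 N of friction and stays where it is left. The collar is a flange of 60 mm diameter, 6 mm thick, with a sleeve of 20 mm diameter rising 18 mm above it (24 mm in all).
- collar_under (a point): Centre of the underside of the collar's flange, on the rod's axis; z up the rod. It is 88 mm above the foot minus the collar's travel; the flange's upper face is 6 mm above this point, the sleeve runs from 6 to 24 mm above it. The flange can be pushed down with both fingertips, 30 to 45 mm apart, astride knob and sleeve.
- bottle: Bystander: amber bottle with blue cap, 60 mm diameter, 130 mm tall, loose. Origin: centre of the underside.
- timer: Bystander: white bench timer, 50 x 75 x 30 mm, loose. Origin: centre of the underside.
- jar: Bystander: small jar with yellow cap, 48 mm diameter, 60 mm tall, loose. Origin: centre of the underside.
- disc: White filter disc inside the bore, 16.6 mm diameter, 5 mm thick; origin: centre of its underside, z up. It starts 8 to 28 mm above its hidden shoulder, binds in the bore so that it slides down only under a push of about 5 N, stays where it is left, and stops dead on the shoulder.
Things that resemble listed ones, but are neither listed nor needed, are in the scene too. There is more than one size of the rod; the job needs the middle-sized.

How it is judged:
By the outcome, as a careful person would: the job done as asked, in the order asked, and still so for the second after the job is handed in, with the robot touching nothing.
It also fails if it takes over 72 s, if anything falls off the work surface, if the arm or the gripper's body presses on something with over 40 N, if the wrist force passes 120 N, or if a joint passes its speed limit or range.

ROBOT

A 6-joint arm with a two-finger parallel gripper is mounted at the origin on the work surface. World frame = base frame: x ahead of the robot, y to its left, z up, the work surface at z = 0. Lengths are in m, angles in rad, forces in N, time in s.
With the tool pointing down it reaches from about 0.425 to 0.95 m from the base axis. Payload 3.5 kg.
Tool frame: the origin (TCP) lies midway between the tips of the shut fingers; the grasp point (between the pads) lies 19 mm behind it; z points along the fingers, y is the line along which they close (so a half turn about z gives the same grasp; the last joint's range is limited). The gripper opens to 85 mm and grips with 20 to 120 N. Pads are 22 mm wide; open, the fingers measure 114 mm over their backs; the gripper's body (76 mm by 85 mm) begins 54 mm behind the grasp point. The pads swing forward as they close: fully open they stand 13 mm farther back than shut.
Start: joints at [1.193, 0.286, 1.577, -0, 1.279, -0.15], TCP at [0.152, 0.658, 0.197] pointing down, gripper open.
Joint ranges: [-2.77, 2.77], [-0.9, 2.22], [0.21, 2.48], [-1.53, 4.67], [0.24, 2.81], [-2.84, 2.84]. Speed limits (rad/s): [2.79, 2.79, 3.14, 3.14, 3.14, 3.14].

INTERFACE

Orientations are given as a unit quaternion [x, y, z, w].
In Python, from plant import get_state, read_camera, ctrl gives the robot as it stands.
- The arm moves only by the shell command python3 -m crank 'ROWS' [FORCE]. ROWS is JSON, a list of rows, each a list of 3 entries, a list of its own where there are three numbers: the shift along the tool's x, y, z in mm, then the turn about the tool's z in degrees, then the closure in counts, from 0 (fully open) to 255 (shut). In form: [[[tx, ty, tz], yaw, claw], ...]. A call has 1 to 10 rows; each row is the pose to reach, as a shift and turn from the pose commanded when the call began, along the tool's axes at that moment; what a row does not reach only later rows make up. A row lasts 1/10 s, in which the tool goes at most 50 mm and 8.59 degrees, less where a joint would pass 70% of its speed; a pose out of reach is approached as far as the arm can. A call with a gripper value outside its range is refused whole. The fingers move at their own pace and stop on an object; FORCE is the grip in N (left out, the last holds). Time passes only in rows, so rows that repeat a pose let the fingers close. It gives the time, the measured TCP pose, the force, the opening and the grip force at its end, in the units of the state.
- get_state(): the state, without advancing time (a new reading comes with each control period).
- read_camera(name): name is "side" or "top" or "wrist"; returns a dict with "frame" (480x640x3 uint8, blue, green, red), "range_z" (480x640 float32, m along the optical axis (not along the pixel's ray), 0 where there is no reading), "vfov" (degrees; the focal length in pixels is half the picture's height over the tangent of half this angle, whatever the lens; pixels are square), "cx", "cy" (the principal point, pixels), "origin" and "orientation" of the camera in the world. Camera axes: x right, y down, z forward; pixel columns grow to the right and rows downward; lengths in m; the calibration is good to about 2 mm. A picture is of the moment at which its call begins.
- ctrl.sign_off(): hands the job in; it is judged then, once.
The state is a dict: "time": time; "qpos": joint angles; "dq": joint speeds; "joint_efforts": joint torques, N m; "eef_pos": TCP position; "tcp_rot": TCP orientation; "contact_force": force on the tool from outside, world axes, zero at the start; "wrist_torque": the same for the moment, N m; "opening": opening from 0.0 (shut) to 1.0 (fully open); "finger_force": force on a finger pad.
Only numpy, scipy, OpenCV 4.12 (cv2) and the standard library are available. Lean on these libraries where they do the work, as an engineer would, in place of code of your own. Each camera call takes 0.05 s, during which the arm holds its last target. There are 200 camera calls.

## Working session

There is one attempt and no reset: what is moved stays moved. The work goes in short steps, Python scripts to look and compute and a shell command to move; the robot and the scene stay as the last step left them, time stands still between calls to the robot, and variables do not carry over. Pictures are saved under pics/ and viewed, at most 10 in all, crops included, and the job is handed in when it is done.

```bash
mkdir -p pics
cat > h.py <<'E'
import numpy as np, cv2
from plant import get_state, read_camera, ctrl
from scipy.spatial.transform import Rotation as R
def cam(n,save=None):
    c=read_camera(n)
    np.savez('last_'+n,**{k:np.array(v) for k,v in c.items()})
    if save: cv2.imwrite('pics/'+save,c['frame'])
    return c
def load(n): return dict(np.load('last_'+n+'.npz'))
def pts(c,u,v,z=None):
    f=240/np.tan(np.radians(float(c['vfov']))/2)
    u=np.asarray(u,float);v=np.asarray(v,float)
    if z is None: z=c['range_z'][v.astype(int),u.astype(int)]
    p=np.stack([(u-c['cx'])/f*z,(v-c['cy'])/f*z,z+0*u],-1)
    return R.from_quat(c['orientation']).apply(p)+c['origin']
def atheight(c,u,v,h):
    a=pts(c,[u],[v],1.0)[0]; o=np.array(c['origin']); d=a-o
    return o+d*(h-o[2])/d[2]
E
python3 - <<'E'
from h import *
a=cam('top','top1.png');b=cam('side','side1.png')
for c in(a,b): print(c['origin'],c['orientation'],c['vfov'],c['cx'],c['cy'])
s=get_state();print(s)
E
```

```text
[0.361236   0.01610333 1.08507301] [-0.68911684  0.71751045 -0.07246147  0.0710357 ] 51.94349230256828 322.83903636944325 239.09290165634235
[0.56548856 0.618432   0.86414532] [-0.00998594  0.9437158  -0.33059507 -0.0027683 ] 53.10532186704377 318.8304956735006 237.27724180311571
{'time': 0.1, 'qpos': array([ 1.19301186e+00,  2.87096466e-01,  1.57805299e+00,  1.68478124e-05,
        1.27862600e+00, -1.49986371e-01]), 'dq': array([ 5.28976115e-04,  1.98196645e-04, -3.17850420e-03, -7.93931747e-05,
        1.60802787e-03, -1.17260561e-04]), 'joint_efforts': array([ 1.04250805e-03, -4.07287753e+01, -2.93703693e+01, -2.07179201e-04,
        3.38406855e-03, -1.13866275e-05]), 'eef_pos': array([0.15214003, 0.65692937, 0.19536054]), 'tcp_rot': array([ 1.13655291e-01,  9.93519644e-01, -1.05152033e-03, -2.92459751e-04]), 'contact_force': array([0.0539203 , 0.7435701 , 0.04352989]), 'wrist_torque': array([-0.00621323, -0.01519707, -0.01656601]), 'finger_force': 0.0, 'opening': 1.0032162855933702}
```

View pics/top1.png

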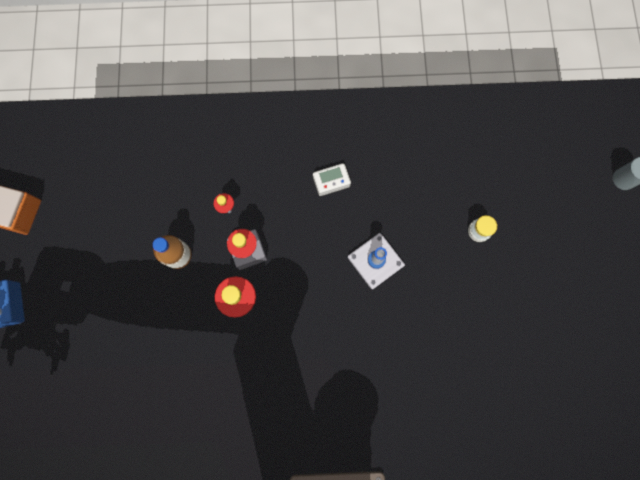

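View pics/side1.png

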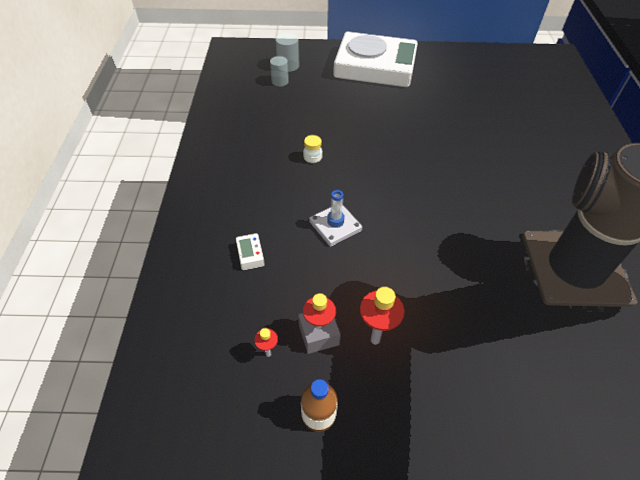

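The top view shows the rods at (223,203), (241,242) and (235,296), and the column at (377,260). In the side view the small rod is at (265,338), the middle one in the stand at (319,305), and the large one at (383,300). The rod in the grey stand fits the description, so I'll check it in a close crop.

Run:
```python
from h import *
a=load('top');b=load('side')
k=lambda im,x,y:cv2.resize(im[y:y+90,x:x+130],None,fx=3,fy=3,interpolation=cv2.INTER_CUBIC)
A=np.hstack([k(a['frame'],185,190),k(a['frame'],315,215)]);B=np.hstack([k(b['frame'],255,270),k(b['frame'],275,170)])
cv2.imwrite('pics/crop1.png',np.vstack([A,B]))
for c,n in((a,'top'),(b,'side')):
    hsv=cv2.cvtColor(c['frame'],cv2.COLOR_BGR2HSV)
    m=cv2.inRange(hsv,(22,120,100),(35,255,255))
    n_,l,st,ce=cv2.connectedComponentsWithStats(m)
    for i in range(1,n_):
        if st[i,4]>30:
            print(n,ce[i].round(1),st[i],pts(c,[ce[i][0]],[ce[i][1]]).round(4))
```

```text
top [221.3 200. ] [217 196   9   9  60] [[0.6593 0.2198 0.088 ]]
top [486.2 225.3] [476 215  22  21 361] [[ 0.5889 -0.3409  0.0574]]
top [238.9 239.8] [233 233  13  14 136] [[0.5628 0.1757 0.1329]]
top [230.8 294.6] [222 286  19  18 264] [[0.4518 0.1851 0.17  ]]
side [312.5 142. ] [304 135  18  15 225] [[ 0.5883 -0.3348  0.0591]]
side [384.5 297.6] [375 287  20  23 365] [[0.454  0.1913 0.1703]]
side [319.3 301. ] [313 293  14  17 194] [[0.5635 0.1782 0.1332]]
side [264.6 333.3] [260 328  10  12  95] [[0.6594 0.221  0.0901]]
```

View pics/crop1.png

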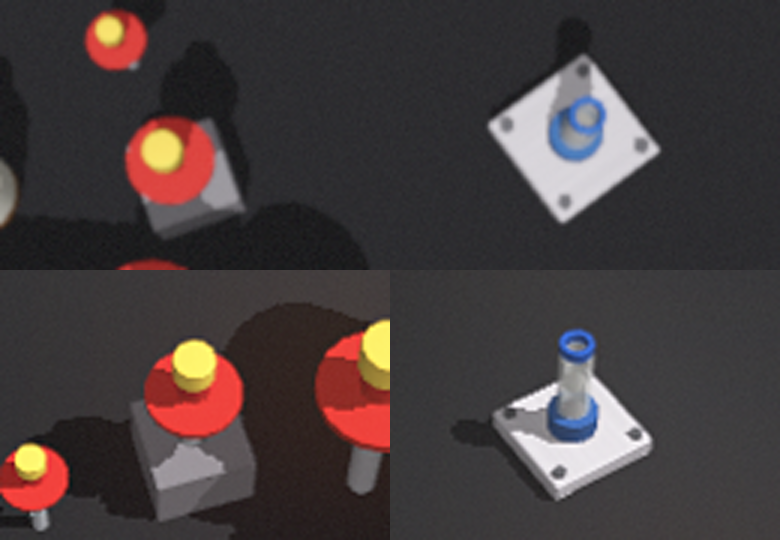

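The crop confirms the middle rod: knob at about (163,150), flange roughly twice the small one's, standing in the grey stand. The rim is at top pixel (381,253) and side pixel (337.3,195).

```bash
cat >> h.py <<'E'
def rel(p,s=None):
    s=s or get_state()
    return (R.from_quat(s['tcp_rot']).inv().apply(np.array(p)-s['eef_pos'])*1000).round(1)
E
python3 - <<'E'
from h import *
a=load('top');b=load('side')
for c,u,v in((a,381,253),(b,337.3,195)): print('rim',atheight(c,u,v,.11).round(4))
for c,n in((a,'top'),(b,'side')):
    m=cv2.inRange(cv2.cvtColor(c['frame'],cv2.COLOR_BGR2HSV),(105,120,60),(125,255,255))
    n_,l,st,ce=cv2.connectedComponentsWithStats(m)
    for i in range(1,n_):
        v,u=np.where(l==i)
        if st[i,4]>30 and st[i,4]<800:
            p=pts(c,u,v); q=p[(p[:,2]>.1)&(p[:,2]<.12)]; print(n,ce[i].round(1),len(q), q.mean(0).round(4) if len(q) else '', (q.max(0)+q.min(0))/2 if len(q) else '')
s=get_state()
print(rel([.5628,.1765,.107]), rel([.55,.177,.235]),R.from_quat(s['tcp_rot']).as_matrix().round(3))
E
```

```text
rim [ 0.5289 -0.1055  0.11  ]
rim [ 0.5289 -0.1019  0.11  ]
top [159.7 244.1] 4 [0.5667 0.326  0.1141] [0.56514161 0.32827535 0.10977169]
top [376.7 258.1] 61 [ 0.5281 -0.1035  0.1089] [ 0.5295823  -0.10378299  0.10860028]
side [619.4  86.9] 0  
side [336.9 194.6] 77 [ 0.5299 -0.1045  0.1078] [ 0.53044575 -0.10540325  0.1065441 ]
side [335.5 221. ] 0  
side [319.1 388.4] 3 [0.5558 0.3446 0.118 ] [0.55555189 0.34417351 0.11768434]
[-508.6 -375.1   89. ] [-496.  -377.8  -39. ] [[-0.974  0.226 -0.001]
 [ 0.226  0.974 -0.002]
 [ 0.    -0.002 -1.   ]]
```

```bash
python3 -m crank '[[[-509,-375,-20],0,0],[[-509,-375,-20],0,0],[[-509,-375,-20],0,0],[[-509,-375,-20],0,0],[[-509,-375,-20],0,0],[[-509,-375,-20],0,0],[[-509,-375,-20],0,0],[[-509,-375,-20],0,0],[[-509,-375,-20],0,0],[[-509,-375,-20],0,0]]' 40
python3 -c "
from h import *
print(rel([.5628,.1765,.107]))"
```

```text
time: 1.1
eef_pos: [0.4781, 0.2761, 0.2121]
tcp_rot: [0.114, 0.994, -0.0, -0.0]
contact_force: [-0.1, 0.2, -0.2]
opening: 0.997
finger_force: 0.0
[-105.1  -77.9  105.1]
```

```bash
python3 -m crank '[[[-105,-78,0],0,0],[[-105,-78,0],0,0],[[-105,-78,0],0,0],[[-105,-78,0],0,0],[[-105,-78,0],0,0],[[-105,-78,0],0,0]]'
python3 - <<'E'
from h import *
c=cam('wrist','w1.png');s=get_state()
print(s['eef_pos'],rel([.5628,.1765,.107]),s['dq'].round(3))
m=cv2.inRange(cv2.cvtColor(c['frame'],cv2.COLOR_BGR2HSV),(22,120,100),(35,255,255))
n_,l,st,ce=cv2.connectedComponentsWithStats(m)
for i in range(1,n_):
    if st[i,4]>100:
        v,u=np.where(l==i);p=pts(c,u,v);q=p[(p[:,2]>.127)&(p[:,2]<.142)]
        print(ce[i],st[i],len(q),q.mean(0) if len(q) else p.mean(0))
E
```

```text
time: 1.7
eef_pos: [0.5612, 0.179, 0.212]
tcp_rot: [0.113, 0.994, 0.0, -0.001]
contact_force: [-0.4, 0.7, -0.8]
opening: 0.999
finger_force: 0.0
[0.56114427 0.17931137 0.21217478] [ -2.3  -2.4 105.2] [ 0.006 -0.005 -0.002 -0.002 -0.003  0.001]
[283.71928136  43.53128008] [ 252   11   67   79 3117] 0 [0.45243966 0.18565717 0.17107537]
[319.04316547 229.08633094] [300 224  37  17 139] 72 [0.55559125 0.1803807  0.13106939]
[395.6557377  324.43442623] [388 319  21  21 122] 0 [0.65385898 0.21811871 0.08744183]
```

View pics/w1.png

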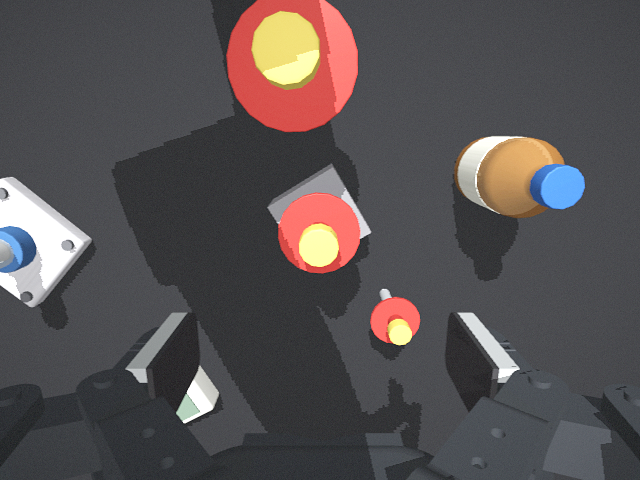

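The wrist view shows the target knob centred at (319,245), between the large rod (288,50) and the small one (400,330).

Run:
```python
from h import *
c=load('wrist')
p=atheight(c,319,245.5,.135);print(p,rel(p),c['origin'],R.from_quat(c['orientation']).as_matrix()[:,2].round(3))
```

```text
[0.56386003 0.1767716  0.135     ] [-3.3 -1.9 77.2] [0.49636993 0.19422327 0.38991642] [ 0.261 -0.06  -0.963]
```

```bash
python3 -m crank '[[[-3,-2,50],0,0],[[-3,-2,80],0,0],[[-3,-2,104],0,0],[[-3,-2,104],0,0],[[-3,-2,104],0,0],[[-3,-2,104],0,255],[[-3,-2,104],0,255],[[-3,-2,104],0,255],[[-3,-2,104],0,255],[[-3,-2,104],0,255]]' 60
python3 -m crank '[[[0,0,0],0,255],[[0,0,0],0,255],[[0,0,0],0,255]]'
```

```text
time: 2.75
eef_pos: [0.5648, 0.1755, 0.1089]
tcp_rot: [0.114, 0.994, 0.0, 0.0]
contact_force: [-0.6, -0.1, 0.4]
opening: 0.141
finger_force: 0.0
time: 3.05
eef_pos: [0.5645, 0.1756, 0.1084]
tcp_rot: [0.114, 0.994, -0.0, -0.0]
contact_force: [0.5, -1.2, -0.9]
opening: -0.002
finger_force: 0.0
```

Shut completely on nothing, so the grasp missed. Looking.

Run:
```python
from h import *
a=cam('wrist');b=cam('side');t=cam('top')
k=lambda im,x,y,w,h,f:cv2.resize(im[y:y+h,x:x+w],None,fx=f,fy=f,interpolation=cv2.INTER_CUBIC)
im=np.hstack([k(b['frame'],250,220,133,150,3),k(t['frame'],180,170,133,150,3)])
cv2.imwrite('pics/m1.png',im)
cv2.imwrite('pics/m2.png',a['frame'])
```

```text
(no output)
```

View pics/m1.png

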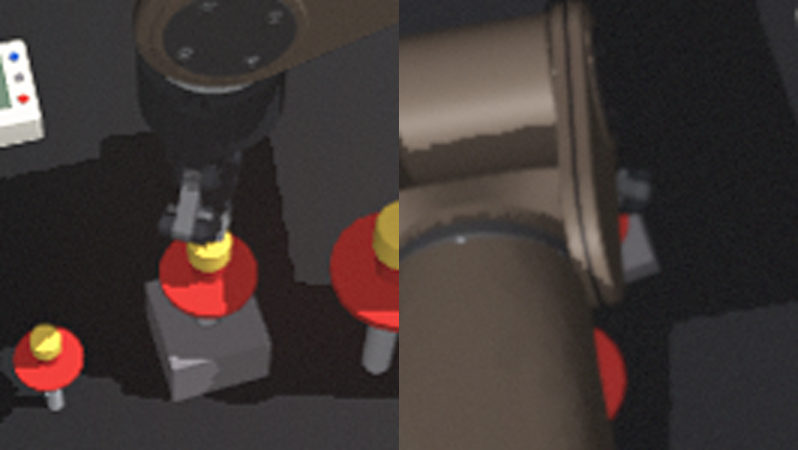

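View pics/m2.png

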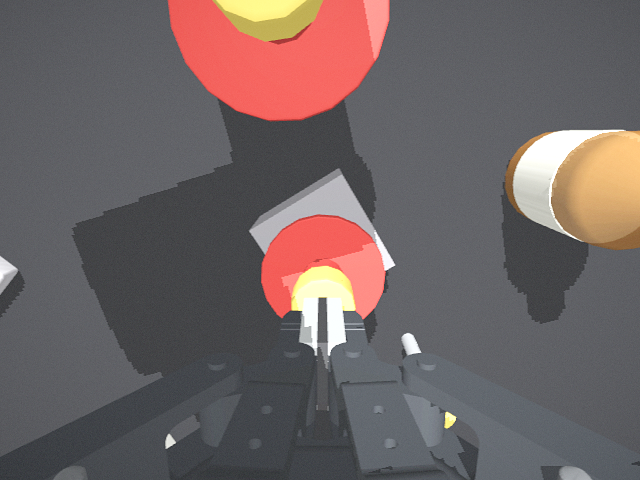

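The side crop shows the closed fingertips at about (215,232), just at or above the knob (211,250). The wrist view has the tips at (322,300) overlapping the knob. I'll check depths.

Run:
```python
from h import *
a=load('wrist');s=get_state();print(s['eef_pos'])
for v in range(215,360,7): print(v,pts(a,[322],[v])[0].round(4),pts(a,[310],[v])[0].round(4))
b=load('side');print('side')
for v in range(285,322,3):print(v,[pts(b,[u],[v])[0].round(3).tolist() for u in (314,320,326)])
```

```text
[0.56454856 0.17559406 0.1083872 ]
215 [0.5364 0.1824 0.0943] [0.5442 0.1733 0.0452]
222 [0.5389 0.1818 0.0977] [0.5379 0.1763 0.0966]
229 [0.5421 0.1811 0.0982] [0.5407 0.1757 0.0987]
236 [0.5453 0.1803 0.0981] [0.5442 0.1748 0.0977]
243 [0.5485 0.1796 0.0985] [0.5475 0.174  0.0975]
250 [0.552  0.1788 0.0981] [0.5507 0.1732 0.098 ]
257 [0.5555 0.1779 0.0976] [0.5536 0.1726 0.0995]
264 [0.5559 0.1778 0.1071] [0.5564 0.172  0.1014]
271 [0.5526 0.1786 0.1267] [0.5529 0.1734 0.1226]
278 [0.5527 0.1786 0.1348] [0.5523 0.1738 0.1328]
285 [0.5551 0.178  0.1358] [0.5542 0.1734 0.1355]
292 [0.558  0.1773 0.1358] [0.5569 0.1728 0.1359]
299 [0.5552 0.178  0.1496] [0.554  0.1739 0.15  ]
306 [0.5555 0.1779 0.1549] [0.5543 0.174  0.1557]
313 [0.5553 0.178  0.1612] [0.554  0.1742 0.162 ]
320 [0.5553 0.1779 0.1662] [0.5541 0.1744 0.1671]
327 [0.5554 0.1779 0.171 ] [0.5542 0.1745 0.1718]
334 [0.5554 0.1779 0.1756] [0.5541 0.1746 0.1765]
341 [0.5553 0.1779 0.1799] [0.5541 0.1747 0.1807]
348 [0.557  0.1775 0.1807] [0.5535 0.175  0.1859]
355 [0.5584 0.1772 0.1822] [0.5535 0.1751 0.1895]
side
285 [[0.57
[... 242 characters left out ...]
63, 0.218, 0.221], [0.549, 0.08, -0.0]]
297 [[0.572, 0.233, 0.236], [0.563, 0.22, 0.215], [0.549, 0.088, -0.0]]
300 [[0.572, 0.236, 0.232], [0.562, 0.19, 0.156], [0.552, 0.176, 0.133]]
303 [[0.573, 0.184, 0.135], [0.562, 0.182, 0.133], [0.551, 0.174, 0.119]]
306 [[0.573, 0.184, 0.126], [0.562, 0.188, 0.133], [0.551, 0.167, 0.097]]
309 [[0.573, 0.181, 0.11], [0.562, 0.188, 0.123], [0.551, 0.174, 0.099]]
312 [[0.573, 0.18, 0.098], [0.562, 0.185, 0.107], [0.551, 0.179, 0.097]]
315 [[0.573, 0.187, 0.098], [0.562, 0.185, 0.096], [0.551, 0.186, 0.098]]
318 [[0.572, 0.192, 0.097], [0.562, 0.192, 0.096], [0.551, 0.192, 0.098]]
321 [[0.572, 0.199, 0.099], [0.561, 0.199, 0.098], [0.551, 0.197, 0.096]]
```

Both cameras put the shut tips at z≈0.147 while the TCP reads 0.108, so the real fingertips sit about 38 mm higher than reported. The lateral fit is good, so I'll open, go down a further 36 mm and close.

```bash
python3 -m crank '[[[0,0,0],0,0],[[0,0,0],0,0],[[0,0,0],0,0],[[0,0,0],0,0],[[0,0,0],0,0],[[0,0,0],0,0],[[0,0,0],0,0],[[0,0,0],0,0]]'
python3 -m crank '[[[0,0,12],0,0],[[0,0,24],0,0],[[0,0,36],0,0],[[0,0,36],0,0],[[0,0,36],0,0]]'
python3 -m crank '[[[0,0,0],0,255],[[0,0,0],0,255],[[0,0,0],0,255],[[0,0,0],0,255],[[0,0,0],0,255],[[0,0,0],0,255],[[0,0,0],0,255],[[0,0,0],0,255]]' 60
```

```text
time: 4.0
eef_pos: [0.5645, 0.1756, 0.1084]
tcp_rot: [0.114, 0.994, -0.0, -0.0]
contact_force: [0.6, -0.1, 0.4]
opening: 0.995
finger_force: 0.0
time: 4.5
eef_pos: [0.564, 0.1755, 0.0714]
tcp_rot: [0.114, 0.994, -0.0, -0.001]
contact_force: [-0.3, 1.0, 0.2]
opening: 0.997
finger_force: 0.0
time: 5.3
eef_pos: [0.5651, 0.1757, 0.0731]
tcp_rot: [0.114, 0.994, 0.0, 0.001]
contact_force: [1.5, -0.1, 3.4]
opening: 0.285
finger_force: 58.8
```

Gripped. Lifting out of the stand.

```bash
python3 -m crank '[[[0,0,-5],0,255],[[0,0,-15],0,255],[[0,0,-30],0,255],[[0,0,-50],0,255],[[0,0,-80],0,255],[[0,0,-110],0,255],[[0,0,-135],0,255],[[0,0,-135],0,255],[[0,0,-135],0,255],[[0,0,-135],0,255]]'
python3 - <<'E'
from h import *
s=get_state();print(s['eef_pos'],rel([.5295,-.104,s['eef_pos'][2]]))
c=cam('side');cv2.imwrite('pics/s3.png',cv2.resize(c['frame'][180:340,220:420],None,fx=3,fy=3,interpolation=cv2.INTER_CUBIC))
E
```

```text
time: 6.3
eef_pos: [0.5632, 0.1754, 0.2053]
tcp_rot: [0.114, 0.994, -0.0, -0.002]
contact_force: [-0.3, 0.6, -2.1]
opening: 0.279
finger_force: 59.0
[0.56322616 0.17539613 0.20531675] [ -30.3 -279.8    0.3]
```

View pics/s3.png

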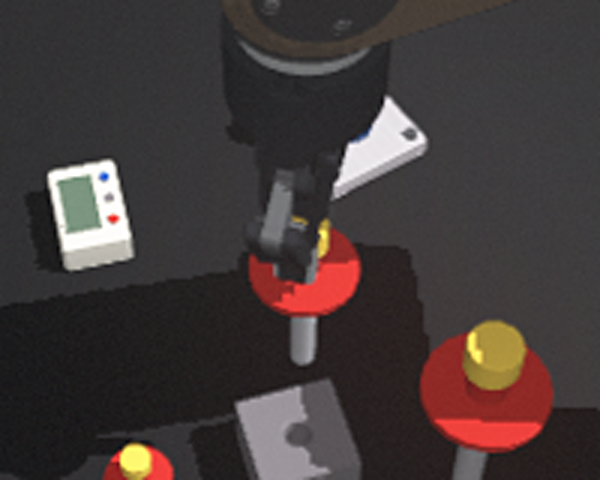

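The rod is out and hanging upright: foot at (303,360), empty stand hole at (300,435). Carrying it over the column.

```bash
python3 -m crank '[[[-5,-40,0],0,255],[[-10,-80,0],0,255],[[-14,-120,0],0,255],[[-18,-160,0],0,255],[[-22,-200,0],0,255],[[-26,-240,0],0,255],[[-30,-265,0],0,255],[[-30,-280,0],0,255],[[-30,-280,0],0,255],[[-30,-280,0],0,255]]'
python3 - <<'E'
from h import *
s=get_state();print(s['eef_pos'],rel([.5295,-.104,s['eef_pos'][2]]))
c=cam('side');w=cam('wrist');t=cam('top')
k=lambda im,x,y,w,h,f:cv2.resize(im[y:y+h,x:x+w],None,fx=f,fy=f,interpolation=cv2.INTER_CUBIC)
cv2.imwrite('pics/s4.png',np.hstack([k(c['frame'],290,130,100,110,5),k(w['frame'],220,180,200,367,1.5)[:550]]))
E
```

```text
time: 7.35
eef_pos: [0.5302, -0.1031, 0.2066]
tcp_rot: [0.114, 0.994, 0.001, -0.001]
contact_force: [-0.2, 0.7, -2.0]
opening: 0.285
finger_force: 59.3
[ 0.53021193 -0.10308737  0.20662081] [ 0.5 -1.  -0. ]Traceback (most recent call last):
  File "<stdin>", line 5, in <module>
    return _nx.concatenate(arrs, 1, dtype=dtype, casting=casting)
           ~~~~~~~~~~~~~~~^^^^^^^^^^^^^^^^^^^^^^^^^^^^^^^^^^^^^^^
ValueError: all the input array dimensions except for the concatenation axis must match exactly, but along dimension 0, the array at index 0 has size 550 and the array at index 1 has size 450
```

Run:
```python
from h import *
c=load('side')
cv2.imwrite('pics/s5.png',cv2.resize(c['frame'][120:230,285:395],None,fx=5,fy=5,interpolation=cv2.INTER_CUBIC))
```

```text
(no output)
```

View pics/s5.png

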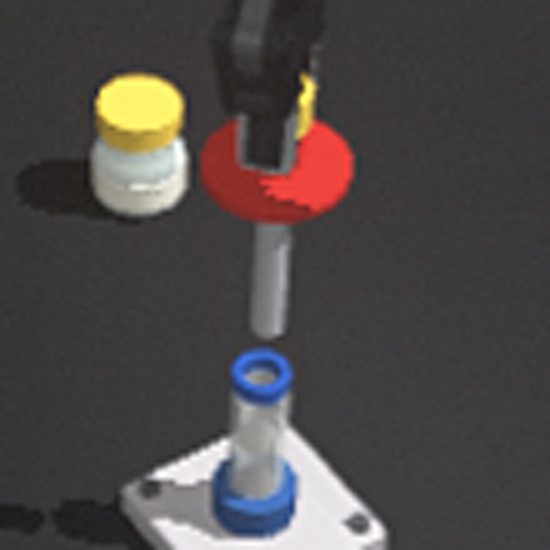

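The side view shows the foot at crop (267,333), i.e. pixel (338.4,186.5), and the rim at (263,371), i.e. (337.6,194.2). The rod is parallel to the column.

Run:
```python
from h import *
c=load('side')
# foot: solid rod pixels above foot -> axis x; surface depth
for v in (172,176,180,184):
    g=range(330,350); p=pts(c,list(g),[v]*20); d=p[(abs(p[:,1]+.1)<.02)&(p[:,2]>.12)]
    print(v,len(d),d.mean(0).round(4),(d[:,0].max()+d[:,0].min())/2)
print('foot',[atheight(c,338.4,186.0,h).round(4) for h in(.135,.14)],'rim',atheight(c,337.6,194.2,.11).round(4))
w=load('wrist');t=load('top')
for n,q in(('w',w),('t',t)):
    m=cv2.inRange(cv2.cvtColor(q['frame'],cv2.COLOR_BGR2HSV),(100,120,60),(128,255,255))
    v,u=np.where(m>0);p=pts(q,u,v);k=(p[:,2]>.1)&(p[:,2]<.118)&(np.hypot(p[:,0]-.53,p[:,1]+.104)<.03)
    print(n,k.sum(),p[k].mean(0) if k.any() else '')
```

```text
172 7 [ 0.5305 -0.0983  0.1815] 0.5303831553239629
176 7 [ 0.53   -0.0983  0.1703] 0.5298733761566634
180 7 [ 0.5295 -0.0981  0.1589] 0.5293472210821706
184 6 [ 0.5301 -0.0978  0.1475] 0.5299994872215192
foot [array([ 0.5276, -0.1044,  0.135 ]), array([ 0.5278, -0.0995,  0.14  ])] rim [ 0.5282 -0.1043  0.11  ]
w 299 [ 0.52318284 -0.10392981  0.10963185]
t 0
```

Rod axis and rim agree to within about 1.5 mm in x and y. Lowering into the mouth.

```bash
python3 -m crank '[[[0,0,10],0,255],[[0,0,20],0,255],[[0,0,23],0,255],[[0,0,26],0,255],[[0,0,28],0,255],[[0,0,30],0,255],[[0,0,32],0,255],[[0,0,34],0,255],[[0,0,36],0,255],[[0,0,36],0,255]]'
python3 -c "
from h import *
s=get_state();print(s['wrist_torque'],s['contact_force'])"
```

```text
time: 8.5
eef_pos: [0.5304, -0.1041, 0.1712]
tcp_rot: [0.114, 0.994, -0.0, -0.0]
contact_force: [0.5, -0.6, -2.3]
opening: 0.284
finger_force: 59.2
[-0.22912283 -0.02225704 -0.033904  ] [ 0.53412487 -0.64574621 -2.26984154]
```

```bash
python3 -m crank '[[[0,0,3],0,255],[[0,0,6],0,255],[[0,0,9],0,255],[[0,0,12],0,255],[[0,0,15],0,255],[[0,0,18],0,255],[[0,0,21],0,255],[[0,0,21],0,255]]'
```

```text
time: 9.3
eef_pos: [0.5303, -0.1039, 0.1498]
tcp_rot: [0.114, 0.994, -0.0, -0.0]
contact_force: [0.6, -1.1, -1.7]
opening: 0.285
finger_force: 59.2
```

Foot is ~29 mm deep with no resistance. The seat is at 62 mm or more, so 28 mm further is safe.

```bash
python3 -m crank '[[[0,0,3],0,255],[[0,0,6],0,255],[[0,0,9],0,255],[[0,0,12],0,255],[[0,0,15],0,255],[[0,0,18],0,255],[[0,0,21],0,255],[[0,0,24],0,255],[[0,0,27],0,255],[[0,0,28],0,255]]'
```

```text
time: 10.3
eef_pos: [0.5307, -0.1041, 0.1223]
tcp_rot: [0.114, 0.994, -0.0, 0.0]
contact_force: [-0.2, -1.5, 4.8]
opening: 0.284
finger_force: 59.7
```

Pushing the disc now. Going down in fine steps.

```bash
python3 -m crank '[[[0,0,1],0,255],[[0,0,2],0,255],[[0,0,3],0,255],[[0,0,3],0,255]]'
python3 -m crank '[[[0,0,0.5],0,255],[[0,0,1],0,255],[[0,0,1],0,255]]'
```

```text
time: 10.7
eef_pos: [0.5307, -0.1041, 0.1195]
tcp_rot: [0.114, 0.994, -0.0, 0.0]
contact_force: [-0.4, -1.9, 4.2]
opening: 0.284
finger_force: 59.7
time: 11.0
eef_pos: [0.5307, -0.1041, 0.1186]
tcp_rot: [0.114, 0.994, -0.0, 0.0]
contact_force: [0.0, -1.9, 5.1]
opening: 0.286
finger_force: 59.7
```

```bash
python3 -m crank '[[[0,0,0.5],0,255],[[0,0,1],0,255],[[0,0,1],0,255]]'
```

```text
time: 11.3
eef_pos: [0.5307, -0.1041, 0.1176]
tcp_rot: [0.114, 0.994, -0.0, 0.0]
contact_force: [-0.0, -2.1, 5.4]
opening: 0.285
finger_force: 59.8
```

```bash
python3 -m crank '[[[0,0,0.5],0,255],[[0,0,1],0,255],[[0,0,1.5],0,255],[[0,0,1.5],0,255]]'
```

```text
time: 11.7
eef_pos: [0.5307, -0.1041, 0.1161]
tcp_rot: [0.114, 0.994, -0.0, 0.0]
contact_force: [-0.3, -1.4, 4.6]
opening: 0.287
finger_force: 59.8
```

```bash
python3 -m crank '[[[0,0,0.5],0,255],[[0,0,1],0,255],[[0,0,1.5],0,255],[[0,0,1.5],0,255]]'
```

```text
time: 12.1
eef_pos: [0.5308, -0.1041, 0.1146]
tcp_rot: [0.114, 0.994, -0.0, 0.0]
contact_force: [-0.1, -2.6, 4.7]
opening: 0.281
finger_force: 59.8
```

```bash
python3 -m crank '[[[0,0,0.5],0,255],[[0,0,1],0,255],[[0,0,1.5],0,255],[[0,0,1.5],0,255]]'
```

```text
time: 12.5
eef_pos: [0.5307, -0.1041, 0.1131]
tcp_rot: [0.114, 0.994, -0.0, 0.0]
contact_force: [0.0, -2.5, 4.3]
opening: 0.28
finger_force: 59.9
```

```bash
python3 -m crank '[[[0,0,0.5],0,255],[[0,0,1],0,255],[[0,0,1.5],0,255],[[0,0,1.5],0,255]]'
```

```text
time: 12.9
eef_pos: [0.5308, -0.1041, 0.1116]
tcp_rot: [0.114, 0.994, -0.0, 0.0]
contact_force: [0.3, -3.1, 5.1]
opening: 0.278
finger_force: 59.9
```

```bash
python3 -m crank '[[[0,-0.5,0.5],0,255],[[0,-0.5,1],0,255],[[0,-0.5,1.5],0,255],[[0,-0.5,1.5],0,255]]'
```

```text
time: 13.3
eef_pos: [0.531, -0.1043, 0.1109]
tcp_rot: [0.114, 0.994, 0.0, 0.001]
contact_force: [-0.1, -0.6, 8.3]
opening: 0.282
finger_force: 60.2
```

Motion has stopped (0.7 of 1.5 mm) and the force has risen: that is the shoulder, at ~67.5 mm. Adding a little.

```bash
python3 -m crank '[[[0,0,0.3],0,255],[[0,0,0.3],0,255],[[0,0,0.3],0,255]]'
```

```text
time: 13.6
eef_pos: [0.5312, -0.1043, 0.1109]
tcp_rot: [0.114, 0.994, 0.0, 0.001]
contact_force: [-1.3, -1.3, 8.9]
opening: 0.281
finger_force: 60.2
```

```bash
python3 -m crank '[[[0,0,0.4],0,255],[[0,0,0.4],0,255],[[0,0,0.4],0,255],[[0,0,0.4],0,255]]'
```

```text
time: 14.0
eef_pos: [0.5314, -0.1043, 0.1108]
tcp_rot: [0.114, 0.994, 0.0, 0.001]
contact_force: [-0.5, -0.0, 9.5]
opening: 0.281
finger_force: 60.3
```

```bash
python3 -m crank '[[[0,0,0.8],0,255],[[0,0,1.6],0,255],[[0,0,1.6],0,255],[[0,0,1.6],0,255],[[0,0,1.6],0,255]]'
```

```text
time: 14.5
eef_pos: [0.5324, -0.1046, 0.1108]
tcp_rot: [0.114, 0.994, -0.0, 0.002]
contact_force: [-0.7, 0.1, 13.6]
opening: 0.285
finger_force: 60.9
```

Seated with roughly 14–16 N. Now unload before releasing.

```bash
python3 -m crank '[[[0,0,-1],0,255],[[0,0,-2],0,255],[[0,0,-2.3],0,255],[[0,0,-2.3],0,255],[[0,0,-2.3],0,255]]'
```

```text
time: 15.0
eef_pos: [0.531, -0.1043, 0.1108]
tcp_rot: [0.114, 0.994, 0.0, 0.001]
contact_force: [0.4, -0.0, 7.8]
opening: 0.283
finger_force: 60.4
```

```bash
python3 -m crank '[[[0,0,-1],0,255],[[0,0,-2],0,255],[[0,0,-2],0,255],[[0,0,-2],0,255]]'
```

```text
time: 15.4
eef_pos: [0.53, -0.1041, 0.111]
tcp_rot: [0.114, 0.994, 0.0, -0.0]
contact_force: [1.9, -1.1, -1.7]
opening: 0.283
finger_force: 59.6
```

Now release to ~38 mm apart, astride knob and sleeve.

```bash
python3 -m crank '[[[0,0,0],0,141],[[0,0,0],0,141],[[0,0,0],0,141],[[0,0,0],0,141],[[0,0,0],0,141],[[0,0,0],0,141]]'
python3 - <<'E'
from h import *
c=cam('side');s=get_state();print(s['contact_force'],s['wrist_torque'])
cv2.imwrite('pics/s6.png',cv2.resize(c['frame'][130:240,280:400],None,fx=5,fy=5,interpolation=cv2.INTER_CUBIC))
E
```

```text
time: 16.0
eef_pos: [0.5304, -0.1044, 0.1119]
tcp_rot: [0.114, 0.994, 0.0, -0.0]
contact_force: [-0.1, -0.5, 0.8]
opening: 0.445
finger_force: 0.0
[0.24591428 0.01057953 0.00386554] [ 0.00493203 -0.03681965 -0.01101044]
```

View pics/s6.png

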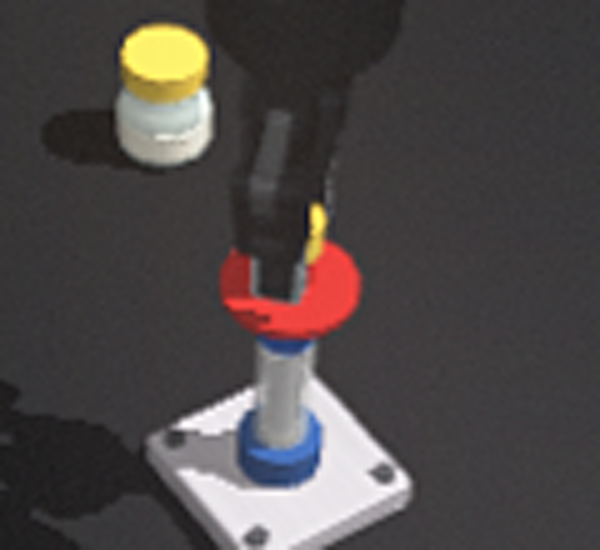

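The rod stands in the column with its red flange (290,290) above the rim (285,345), and the fingers are astride the knob. Pushing the collar down.

```bash
python3 -m crank '[[[0,0,3],0,141],[[0,0,6],0,141],[[0,0,9],0,141],[[0,0,12],0,141],[[0,0,15],0,141],[[0,0,15],0,141]]'
```

```text
time: 16.65
eef_pos: [0.5306, -0.1044, 0.0969]
tcp_rot: [0.114, 0.994, 0.0, 0.0]
contact_force: [0.3, -0.2, -0.2]
opening: 0.446
finger_force: 0.3
```

```bash
cat > fl.py <<'E'
from h import *
for n in('side','wrist'):
    c=cam(n)
    h=cv2.cvtColor(c['frame'],cv2.COLOR_BGR2HSV)
    m=cv2.inRange(h,(0,150,60),(8,255,255))|cv2.inRange(h,(172,150,60),(180,255,255))
    v,u=np.where(m>0);p=pts(c,u,v);p=p[np.hypot(p[:,0]-.53,p[:,1]+.104)<.04]
    print(n,len(p),np.percentile(p,[5,50,95],axis=0).round(4).tolist())
    # finger tips in wrist view
    if n=='wrist':
        v,u=np.mgrid[150:480,200:440];q=pts(c,u.ravel(),v.ravel());k=(np.hypot(q[:,0]-.53,q[:,1]+.104)<.045)&(q[:,2]>.125)
        m2=(m[v.ravel(),u.ravel()]==0)&k
        y=cv2.inRange(h,(20,100,60),(38,255,255))[v.ravel(),u.ravel()]>0
        print('knob',q[m2&y].min(0) if (m2&y).any() else '',q[m2&y].max(0) if (m2&y).any() else '')
        f=q[m2&~y];print('finger z pct',np.percentile(f[:,2],[0,1,3,10]).round(4),len(f))
E
python3 fl.py
```

```text
side 223 [[0.5047, -0.1194, 0.1287], [0.518, -0.0962, 0.1318], [0.5559, -0.0769, 0.1346]]
wrist 10466 [[0.5042, -0.124, 0.1321], [0.519, -0.1001, 0.1333], [0.543, -0.0817, 0.1412]]
knob [ 0.51768682 -0.12749162  0.13254335] [ 0.55005625 -0.09232827  0.17514973]
finger z pct [0.1275 0.1382 0.1432 0.1552] 25281
```

The flange's top is still at 0.133 and the tips are at ~0.138, so it has not been touched yet. Continuing.

```bash
python3 -m crank '[[[0,0,2],0,141],[[0,0,4],0,141],[[0,0,6],0,141],[[0,0,8],0,141],[[0,0,10],0,141],[[0,0,10],0,141]]'
```

```text
time: 17.35
eef_pos: [0.5302, -0.1044, 0.0865]
tcp_rot: [0.114, 0.994, 0.0, -0.0]
contact_force: [0.9, 0.7, 1.7]
opening: 0.449
finger_force: 0.8
```

```bash
python3 -m crank '[[[0,0,1.5],0,141],[[0,0,3],0,141],[[0,0,4.5],0,141],[[0,0,6],0,141],[[0,0,6],0,141]]'; python3 fl.py
```

```text
time: 17.85
eef_pos: [0.5302, -0.1044, 0.0806]
tcp_rot: [0.114, 0.994, 0.0, -0.0]
contact_force: [0.6, 1.1, 1.7]
opening: 0.449
finger_force: 0.9
side 214 [[0.5038, -0.1204, 0.1131], [0.517, -0.0968, 0.1157], [0.5556, -0.0775, 0.119]]
wrist 11822 [[0.5042, -0.1237, 0.1158], [0.5209, -0.1005, 0.1171], [0.5446, -0.0823, 0.1344]]
knob [ 0.51707378 -0.11784401  0.1330498 ] [ 0.53712323 -0.09232641  0.19086973]
finger z pct [0.125  0.1271 0.1309 0.1403] 25277
```

The flange is about 1 mm from the rim. Fine steps.

```bash
python3 -m crank '[[[0,0,0.5],0,141],[[0,0,1],0,141],[[0,0,1],0,141],[[0,0,1],0,141]]'
```

```text
time: 18.35
eef_pos: [0.5306, -0.1044, 0.0802]
tcp_rot: [0.114, 0.994, 0.0, 0.0]
contact_force: [1.1, 1.0, 3.3]
opening: 0.451
finger_force: 1.7
```

```bash
python3 -m crank '[[[0,0,1],0,141],[[0,0,1.5],0,141],[[0,0,1.5],0,141],[[0,0,1.5],0,141]]'
```

```text
time: 18.75
eef_pos: [0.5307, -0.1044, 0.08]
tcp_rot: [0.114, 0.994, 0.0, -0.0]
contact_force: [-2.2, 1.5, 9.9]
opening: 0.45
finger_force: 4.9
```

Stopped dead on the rim at 10 N. Retracting straight up.

```bash
python3 -m crank '[[[0,0,-3],0,141],[[0,0,-8],0,141],[[0,0,-20],0,141],[[0,0,-40],0,141],[[0,0,-70],0,141],[[0,0,-100],0,141],[[0,0,-120],0,141],[[0,0,-120],0,141],[[0,0,-120],0,141],[[0,0,-120],0,141]]'
sed -i 's/percentile(p,\[5,50,95\]/percentile(p,[5,50,95]/' fl.py
python3 - <<'E'
from h import *
exec(open('fl.py').read())
c=load('side');w=load('wrist')
h=cv2.cvtColor(w['frame'],cv2.COLOR_BGR2HSV)
m=cv2.inRange(h,(0,150,60),(8,255,255))|cv2.inRange(h,(172,150,60),(180,255,255))
v,u=np.where(m>0);p=pts(w,u,v);r=np.hypot(p[:,0]-.53,p[:,1]+.104);p=p[(r<.033)&(r>.014)&(abs(p[:,2]-.116)<.006)]
A=np.c_[p[:,:2]-p[:,:2].mean(0),np.ones(len(p))];k=np.linalg.lstsq(A,p[:,2],rcond=None)[0];print('tilt deg',np.degrees(k[:2]),'z',k[2])
y=cv2.inRange(h,(20,100,60),(38,255,255));v,u=np.where(y>0);q=pts(w,u,v);q=q[np.hypot(q[:,0]-.53,q[:,1]+.104)<.03];print('knob',np.median(q,0),q[:,2].max())
K=lambda im,x,y,W,H,f:cv2.resize(im[y:y+H,x:x+W],(400,440),interpolation=cv2.INTER_CUBIC)
cv2.imwrite('pics/f.png',np.hstack([K(c['frame'],280,130,100,110,4),K(w['frame'],220,130,200,220,2)]))
E
```

```text
time: 19.75
eef_pos: [0.5293, -0.1041, 0.1965]
tcp_rot: [0.114, 0.994, 0.0, -0.002]
contact_force: [0.6, 0.8, -0.6]
opening: 0.447
finger_force: 0.0
side 407 [[0.506, -0.124, 0.1131], [0.5302, -0.0974, 0.1158], [0.5535, -0.0792, 0.1316]]
wrist 311 [[0.5024, -0.1232, 0.1144], [0.5231, -0.1005, 0.1211], [0.5524, -0.0775, 0.1337]]
knob [ 0.51843881 -0.11727141  0.13480639] [ 0.54377634 -0.09219922  0.17474688]
finger z pct [0.131  0.1725 0.1733 0.2439] 27036
tilt deg [1.59842474 0.4416053 ] z 0.11583723433809932
knob [ 0.5208081  -0.10187152  0.16679931] 0.17474687942206613
```

View pics/f.png

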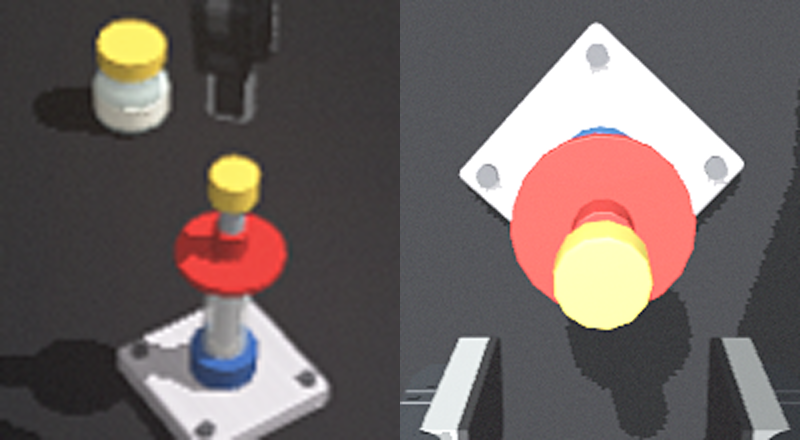

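The collar sits on the rim (side crop (232,252)), the rod stands with its knob at (235,180), and the fingers are clear. A last tilt check on stored depth.

Run:
```python
from h import *
for n in('wrist','side'):
    w=load(n);f=w['frame'].astype(int);m=(f[...,2]>120)&(f[...,2]-f[...,1]>70)&(abs(f[...,1]-f[...,0])<40)
    v,u=np.where(m);p=pts(w,u,v);r=np.hypot(p[:,0]-.5295,p[:,1]+.104);p=p[(r<.028)&(r>.014)&(abs(p[:,2]-.116)<.006)]
    A=np.c_[p[:,:2]-[.5295,-.104],np.ones(len(p))];k=np.linalg.lstsq(A,p[:,2],rcond=None)[0];print(n,len(p),np.degrees(k[:2]),k[2])
```

```text
wrist 3290 [ 0.31343354 -0.07408991] 0.11662417313790313
side 252 [-0.06676609 -1.2459951 ] 0.11552753940085225
```

Flat, with the upper face at 0.116 as it must be. Handing in.

```bash
python3 -c "
from plant import ctrl
print(ctrl.sign_off())"
```

```text
the job is handed in; nothing more can be done
None
```

I seated the filter disc with a push of about 14–16 N (shoulder about 67 mm below the rim), left the rod standing on it with the collar flange resting flat on the rim and the gripper clear, and handed the job in at about 20 s.

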